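# Turn the cake tin out onto its board

## Task

Two small turning stands are on the worktop, each with a wire holder that has a round cake tin and a round wooden board stacked in it. In one of them the tin still stands the right way up with the board lying on its mouth: swing that stand's crank from the left up and over to the right, all the way to its stop, so that tin and board turn over together and the tin ends upside down on top of the board, then let go. Leave the other stand, whose tin is already upside down on its board, as it is.

Things in the scene. Friction and masses are not known exactly. Their poses are not given: they have to be found in the camera images.
- turner_grip (a point): Middle of the black crank bar (14 mm thick, 72 long, clear all round) facing the robot on the stand to turn. Own x: along bar towards the stand; y: outward from the crank axis, which is parallel to x, 70 mm away along -y. Start: 92 mm high, y level to the left. Turns only up over the top (162 mm high), 180 degrees to a stop at the right. Bar cannot spin on the crank; friction 2 N, stays where left.
- tin_mid (a point): Centre, half-way up, of the plain aluminium cake tin to turn over: open, 112 mm across, 42 high, held with 4 mm play in the wire holder (138 mm across, its top 126 mm high, sweeping to 165 mm) that turns with the crank. z: from closed bottom to mouth, up at the start, down when done. 85 mm above the worktop at the start, about 95 when done.
- board_mid (a point): Centre of the round light wooden board (112 mm across, 10 thick) lying on that tin's mouth. z: up at the start, down when done. 111 mm above the worktop at the start, about 69 when done, under the upside-down tin. The stand (base 210 x 120 mm, fixed to the worktop) is centred under tin and board; crank arm and post begin 37 mm from the grip point along its x.
- other_grip (a point): Middle of the crank bar of the other stand, of the same make and at the left or right of the first; its tin is already upside down on its board (closed bottom uppermost, board beneath). To be left alone.
Mind the look-alikes: they are no part of the job. Leave any blue look-alike of the part that bears tin_mid alone.

How it is judged:
By the outcome, as a careful person would: the job done as asked, in the order asked, and still so for the second after the job is handed in, with the robot touching nothing.
It also fails if it takes over 42 s, if anything falls off the work surface, if the arm or the gripper's body presses on something with over 40 N, if the wrist force passes 120 N, or if a joint passes its speed limit or range.

## Robot

A 6-joint arm with a two-finger parallel gripper is mounted at the origin on a cart in front of the work surface, level with it; the furniture and walls round the work are solid. World frame = base frame: x ahead of the robot, y to its left, z up, the work surface at z = 0. Lengths are in mm, angles in degrees, forces in N, time in s.
With the tool pointing down it reaches from about 300 to 850 mm from the base axis. Payload 4.2 kg.
Tool frame: the origin (TCP) lies at the very end of the fingers, on their centre line; the grasp point (between the pads) lies 19 mm behind it (env.grasp_offset is the distance from the TCP to the grasp point, in mm); z points along the fingers, y is the line along which they close (so a half turn about z gives the same grasp; the last joint's range is limited). The gripper opens to 91 mm and grips with 3 to 60 N. Pads are 32 mm wide; open, the fingers measure 118 mm over their backs; the gripper's body (76 mm by 178 mm) begins 60 mm behind the grasp point.
Start: joints at [-1.146, 18.312, 89.639, -0, 72.044, -1.146], TCP at [575.016, 0, 213.976] pointing down, gripper open.
Joint ranges: [-177.97, 177.97], [-48.28, 115.42], [12.27, 149.76], [-77.06, 257.06], [2.81, 150.46], [-146.56, 146.56]. Speed limits (degrees/s): [147.25, 147.25, 180, 180, 180, 180].

## Interface

Orientations are given as [roll, pitch, yaw] about the fixed x, y, z axes, in that order (R = Rz(yaw) Ry(pitch) Rx(roll)).
In Python, from workcell import env, eyes gives the robot as it stands.
- The arm moves only by the tool send_rows, never from a script. Its arguments are lists of equal length, an entry for each row: "grip": the opening, from -1 (shut) to 1 (fully open), so that 0 is half open; "xyz": the shift along the world's x, y, z in m, a list of three; "yaw": the turn about the world's z in degrees. A call has 1 to 8 rows; each row is the pose to reach, as a shift and turn from the pose commanded when the call began; what a row does not reach only later rows make up. A row lasts 1/12 s, in which the tool goes at most 41.7 mm and 7.16 degrees, less where a joint would pass 70% of its speed; a pose out of reach is approached as far as the arm can. A call with a gripper value outside its range is refused whole. The fingers move at their own pace and stop on an object; "grip_force" is the grip in N (left out, the last holds). Time passes only in rows, so rows that repeat a pose let the fingers close. It gives the time, the measured TCP pose, the force, the opening and the grip force at its end, in the units of the state.
- env.state(): the state, without advancing time (a new reading comes with each control period).
- eyes.grab_frame(name): name is "scene" or "side" or "wrist"; returns a dict with "frame" (480x640x3 uint8, red, green, blue), "fx", "fy", "cx", "cy" (pixels), "pose" (4x4, takes a point from camera to world coordinates). Camera axes: x right, y down, z forward; pixel columns grow to the right and rows downward; lengths in mm; the calibration is good to about 2 mm. A picture is of the moment at which its call begins. There is no depth.
- env.job_done(): hands the job in; it is judged then, once.
The state is a dict: "time_s": time; "qpos": joint angles; "qvel": joint speeds; "effort": joint torques, N m; "ee_pos": TCP position; "ee_rot": TCP orientation; "force": force on the tool from outside, world axes, zero at the start; "torque": the same for the moment, N m; "gripper_width": finger opening in mm; "gripper_force": force on a finger pad.
Only numpy, scipy, OpenCV 4.12 (cv2) and the standard library are available. Lean on these libraries where they do the work, as an engineer would, in place of code of your own. Each camera call takes 0.05 s, during which the arm holds its last target. There are 200 camera calls.

## Working session

There is one attempt and no reset: what is moved stays moved. The work goes in short steps, Python scripts to look and compute and a tool call to move; the robot and the scene stay as the last step left them, time stands still between calls to the robot, and variables do not carry over. Pictures are saved under pics/ and viewed, at most 10 in all, crops included, and the job is handed in when it is done.

Besides the shell and the picture viewer there is one more tool, called after "Request:" by a JSON object that holds its "fn" and its "kwargs". send_rows: Moves the arm, as the interface text tells. Its arguments: {"type":"object","properties":{"grip":{"type":"array"},"xyz":{"type":"array"},"yaw":{"type":"array"},"grip_force":{"type":"number"}},"required":["grip","xyz","yaw"]}

```bash
mkdir -p pics; python3 - <<'E'
from workcell import env,eyes
import cv2,numpy as np,pickle
d={}
for n in("scene","side","wrist"):
    f=eyes.grab_frame(n);d[n]=f
    cv2.imwrite(f"pics/{n}0.png",f["frame"][:,:,::-1]);print(n,f["fx"],f["cx"],f["cy"],np.round(f["pose"],3).tolist())
pickle.dump(d,open("f0.pkl","wb"))
print(env.state()["time_s"],env.state()["ee_rot"])
E
```

```text
scene 590.5993002024907 314.85472588564176 239.25143585422504 [[0.676, -0.322, 0.663, -215.118], [-0.737, -0.296, 0.608, -598.01], [0.001, -0.899, -0.437, 588.495], [0.0, 0.0, 0.0, 1.0]]
side 502.799130848014 309.50064321533074 237.5351904856139 [[0.843, -0.238, 0.482, 61.968], [-0.537, -0.384, 0.751, -637.01], [0.006, -0.892, -0.451, 525.464], [0.0, 0.0, 0.0, 1.0]]
wrist 379.67918678924224 322.57511607471884 238.87692306330504 [[1.0, 0.0, -0.001, 574.945], [-0.0, -0.962, -0.273, 76.86], [-0.001, 0.273, -0.962, 383.281], [0.0, 0.0, 0.0, 1.0]]
0.15 [-1.79927267e+02 -5.75399125e-04  8.99996243e+01]
```

View pics/scene0.png

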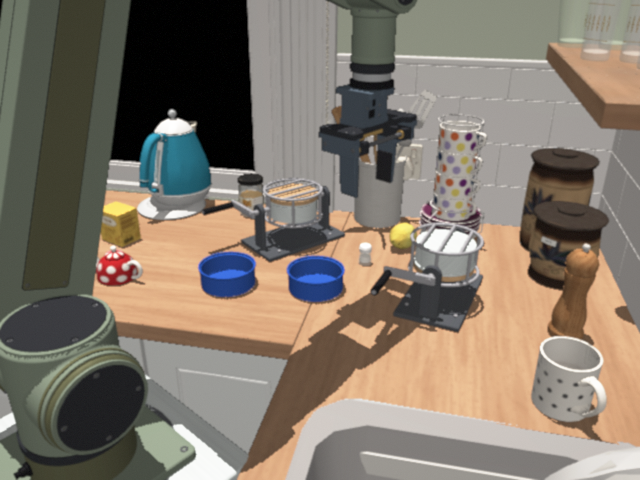

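View pics/side0.png

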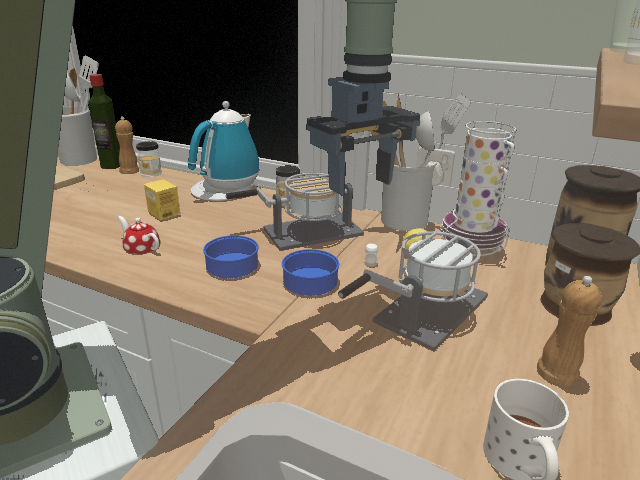

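The candidates are the back-left stand (scene ~(293,205)), with wood-coloured slats on top and the tin below, and the right stand (scene ~(447,255)), with aluminium on top and the board beneath. The back-left stand fits the description. Two blue tins are at (228,275) and (316,278) and must be avoided. I'll confirm with an enlarged crop.

```bash
python3 - <<'E'
import cv2,numpy as np
a=cv2.imread("pics/scene0.png")[160:265,190:360];b=cv2.imread("pics/side0.png")[160:265,240:410]
cv2.imwrite("pics/crop0.png",np.vstack([cv2.resize(x,None,fx=2.8,fy=2.8,interpolation=cv2.INTER_CUBIC) for x in(a,b)]))
E
```

```text
(no output)
```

View pics/crop0.png

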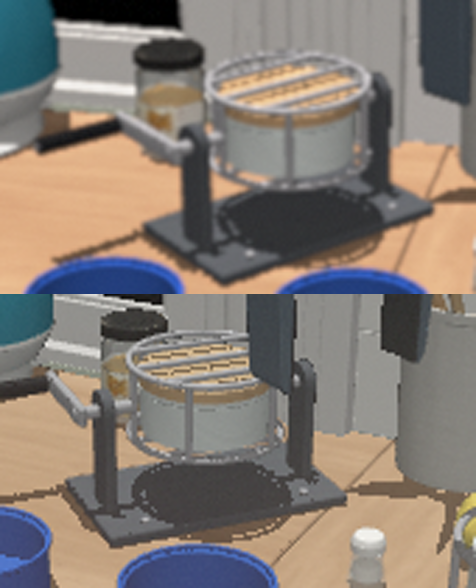

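View pics/wrist0.png

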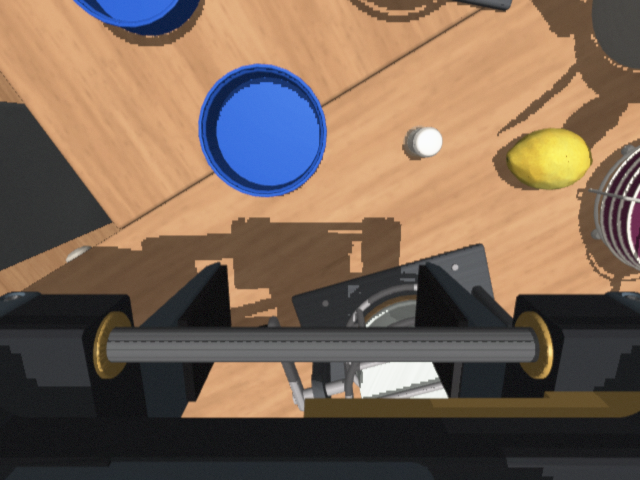

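Confirmed: the back-left stand has the wooden board under the top wires and the aluminium tin below. Its crank bar runs from about (204,213) to (233,204) in scene, and from (220,197) to (257,191) in side. The right stand, which is the one in the wrist view, stays untouched.

```bash
cat > h.py <<'E'
import numpy as np,pickle
def ray(f,p):
    P=f["pose"];d=P[:3,:3]@np.array([(p[0]-f["cx"])/f["fx"],(p[1]-f["cy"])/f["fy"],1]);return P[:3,3],d/np.linalg.norm(d)
def onz(f,p,z):
    o,d=ray(f,p);return np.round(o+d*(z-o[2])/d[2],1)
def tri(f,p,g,q):
    o,d=ray(f,p);e,h=ray(g,q);A=np.array([d,-h]).T;t=np.linalg.lstsq(A,e-o,rcond=None)[0]
    a,b=o+t[0]*d,e+t[1]*h;return np.round((a+b)/2,1),round(float(np.linalg.norm(a-b)),1)
def proj(f,X):
    c=np.linalg.inv(f["pose"])@np.append(X,1);return np.round([f["fx"]*c[0]/c[2]+f["cx"],f["fy"]*c[1]/c[2]+f["cy"]],1)
E
python3 - <<'E'
from h import *
import cv2
d=pickle.load(open("f0.pkl","rb"));s,t=d["scene"],d["side"]
L=dict(barL=((203.6,212.9),(221,197),92),barR=((232.8,203.6),(257,190.7),92),cl=((241.8,241.4),(263.9,227.1),10),cf=((265.7,260),(279.3,250.7),10),cr=((344.3,235),(363.2,231.8),10))
for k,(p,q,z) in L.items(): print(k,onz(s,p,z),onz(t,q,z),tri(s,p,t,q))
for n,f in(("scene",s),("side",t)):
    h=cv2.cvtColor(f["frame"],cv2.COLOR_RGB2HSV);m=cv2.inRange(h,(110,120,50),(130,255,255))
    for c in cv2.findContours(m,0,2)[0]:
        if cv2.contourArea(c)>300: (x,y),r,_=cv2.fitEllipse(c);print(n,"blue",onz(f,(x,y),25),r)
    g=f["frame"].max(2)
    x0,x1,y0,y1=(195,240,195,222) if n=="scene" else (210,262,183,206)
    m=(g<45).astype(np.uint8);k=np.zeros_like(m);k[y0:y1,x0:x1]=m[y0:y1,x0:x1]
    c=max(cv2.findContours(k,0,2)[0],key=cv2.contourArea);R=cv2.minAreaRect(c);B=cv2.boxPoints(R)
    print(n,"bar",R,np.round(B,1).tolist(),onz(f,R[0],92))
E
```

```text
barL [472.1 352.4  92. ] [463.5 361.7  92. ] (array([444.1, 313.6, 112.6]), 0.6)
barR [547.5 346.4  92. ] [550.6 353.7  92. ] (array([545.8, 344.1,  94.7]), 2.8)
cl [543.9 318.9  10. ] [549.9 323.9  10. ] (array([552.6, 329.5,   5.2]), 3.3)
cf [519.3 215.3  10. ] [523.  202.2  10. ] (array([546.7, 245.3, -14. ]), 4.5)
cr [723.6 172.5  10. ] [734.4 180.1  10. ] (array([738.4, 185. ,   3.8]), 5.5)
scene blue [514.3  69.8  25. ] (45.23323440551758, 59.23457717895508)
scene blue [411. 208.  25.] (44.49443817138672, 58.595943450927734)
scene bar ((218.0358123779297, 207.62893676757812), (3.9076011180877686, 28.316720962524414), 74.47589111328125) [[203.89999389648438, 209.5], [231.1999969482422, 202.0], [232.1999969482422, 205.6999969482422], [204.89999389648438, 213.3000030517578]] [511.1 352.4  92. ]
side blue [528.5  85.8  25. ] (45.829566955566406, 48.277523040771484)
side blue [425.1 238.1  25. ] (27.485136032104492, 51.20595169067383)Traceback (most recent call last):
  File "<stdin>", line 13, in <module>
ValueError: max() iterable argument is empty
```

```bash
python3 - <<'E'
from h import *
d=pickle.load(open("f0.pkl","rb"));s,t=d["scene"],d["side"]
for n,p,q in(("kettle knob",(172,115),(225,105)),("kettle base c",(173,200),(222,190)),("jar top",(250,179),(287,170))): print(n,tri(s,p,t,q),onz(s,p,0))
print("kettle right",onz(s,(211,195),0),onz(t,(264,185),0))
E
```

```text
kettle knob (array([598.4, 619.5, 234.3]), 3.4) [1129.7 1415.4    0. ]
kettle base c (array([569.5, 612.3,  12.1]), 16.2) [598.1 656.6   0. ]
jar top (array([682.1, 440.5,  91.4]), 3.3) [843.3 627.3   0. ]
kettle right [688.5 611.1   0. ] [692.4 593.5   0. ]
```

Request:
{"fn": "send_rows", "kwargs": {"grip": [1,1,1,1,1,1,1,1], "xyz": [[-0.008,0.03,0.01],[-0.016,0.07,0.02],[-0.024,0.11,0.03],[-0.032,0.15,0.03],[-0.04,0.19,0.03],[-0.048,0.22,0.03],[-0.056,0.25,0.03],[-0.065,0.28,0.03]], "yaw": [7,14,21,28,35,42,49,56]}}

```text
time_s: 0.82
ee_pos: [509.3, 281.6, 243.7]
ee_rot: [-180.0, -0.0, 146.4]
force: [-0.1, -1.1, -0.1]
gripper_width: 91.1
gripper_force: 0.0
```

Request:
{"fn": "send_rows", "kwargs": {"grip": [1,1,1,1,1,1], "xyz": [[0,0.02,0],[0,0.04,0],[0,0.06,-0.01],[0,0.072,-0.02],[0,0.072,-0.03],[0,0.072,-0.03]], "yaw": [7,14,21,23,23,23]}}

```text
time_s: 1.32
ee_pos: [508.6, 350.9, 210.6]
ee_rot: [-179.7, -0.2, 168.9]
force: [0.1, -1.1, -0.7]
gripper_width: 90.8
gripper_force: 0.0
```

```bash
python3 - <<'E'
from workcell import env,eyes
import cv2,numpy as np,pickle
d={}
for n in("scene","side","wrist"):
    f=eyes.grab_frame(n);d[n]=f
    cv2.imwrite(f"pics/{n}1.png",f["frame"][:,:,::-1])
pickle.dump(d,open("f1.pkl","wb"))
print(env.state()["ee_pos"],env.state()["ee_rot"],np.round(d["wrist"]["pose"],3))
E
```

```text
[510.16286836 350.83553668 213.93771901] [-1.79959125e+02 -1.22407139e-02  1.68869005e+02] [[ 1.93000e-01  9.44000e-01  2.67000e-01  4.34351e+02]
 [ 9.81000e-01 -1.86000e-01 -5.40000e-02  3.65494e+02]
 [-1.00000e-03  2.72000e-01 -9.62000e-01  3.83291e+02]
 [ 0.00000e+00  0.00000e+00  0.00000e+00  1.00000e+00]]
```

View pics/wrist1.png

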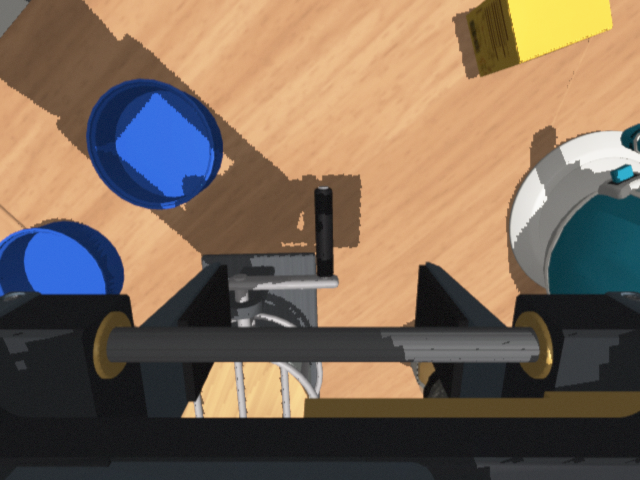

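The wrist view shows the bar running straight from (323,187) to (325,276), in line with the tool. The arm joins at row ~280 and the board is visible under the wires.

```bash
python3 - <<'E'
from h import *
w=pickle.load(open("f1.pkl","rb"))["wrist"]
a,b=onz(w,(323,188),92),onz(w,(325,275),92);print(a,b,(a+b)/2,np.linalg.norm(a-b),np.degrees(np.arctan2(*(b-a)[1::-1])))
# axis hub where arm meets crank shaft, px (243,283)
print(onz(w,(241,283),92),onz(w,(325,281),92))
E
```

```text
[475.3 357.4  92. ] [545.7 345.2  92. ] [510.5 351.3  92. ] 71.44928271158504 -9.83145695948209
[539.3 275.9  92. ] [550.9 344.2  92. ]
```

Request:
{"fn": "send_rows", "kwargs": {"grip": [1,1,1,1,1,1,1], "xyz": [[-0.003,0.001,-0.03],[-0.003,0.001,-0.06],[-0.003,0.001,-0.09],[-0.003,0.001,-0.12],[-0.003,0.001,-0.135],[-0.003,0.001,-0.14],[-0.003,0.001,-0.14]], "yaw": [1,1,1,1,1,1,1]}}

```text
time_s: 2.05
ee_pos: [506.9, 352.0, 73.4]
ee_rot: [-179.9, -0.1, 169.9]
force: [0.8, -0.1, -0.3]
gripper_width: 91.6
gripper_force: 0.0
```

Request:
{"fn": "send_rows", "kwargs": {"grip": [0,-0.5,-1,-1,-1,-1,-1,-1], "xyz": [[0,0,0],[0,0,0],[0,0,0],[0,0,0],[0,0,0],[0,0,0],[0,0,0],[0,0,0]], "yaw": [0,0,0,0,0,0,0,0], "grip_force": 10}}

```text
time_s: 2.72
ee_pos: [507.0, 353.0, 74.1]
ee_rot: [180.0, 0.0, 170.0]
force: [-0.2, -1.3, 0.2]
gripper_width: 40.6
gripper_force: 0.0
```

Request:
{"fn": "send_rows", "kwargs": {"grip": [-1,-1,-1,-1,-1,-1,-1,-1], "xyz": [[0,0,0],[0,0,0],[0,0,0],[0,0,0],[0,0,0],[0,0,0],[0,0,0],[0,0,0]], "yaw": [0,0,0,0,0,0,0,0]}}

```text
time_s: 3.38
ee_pos: [506.8, 352.0, 73.9]
ee_rot: [-179.9, -0.0, 170.0]
force: [-0.3, -5.6, 0.7]
gripper_width: 13.6
gripper_force: 10.0
```

Request:
{"fn": "send_rows", "kwargs": {"grip": [-1,-1,-1,-1,-1,-1,-1,-1], "xyz": [[0,0,0.007],[0,-0.001,0.0137],[-0.0005,-0.003,0.0203],[-0.001,-0.005,0.0268],[-0.0015,-0.008,0.033],[-0.002,-0.0116,0.0389],[-0.0028,-0.0157,0.0444],[-0.0036,-0.0202,0.0495]], "yaw": [0,0,0,0,0,0,0,0]}}

```text
time_s: 4.05
ee_pos: [503.6, 334.4, 124.9]
ee_rot: [179.7, 0.0, 170.0]
force: [0.1, 3.7, -1.8]
gripper_width: 13.6
gripper_force: 10.0
```

```bash
python3 - <<'E'
from workcell import env,eyes
import cv2
f=eyes.grab_frame("scene");print(env.state()["ee_pos"],env.state()["force"],env.state()["gripper_width"])
cv2.imwrite("pics/s2.png",cv2.resize(f["frame"][120:290,150:390,::-1],None,fx=2.8,fy=2.8))
E
```

```text
[503.51272894 333.52928862 125.9068781 ] [-1.88660148  2.13514659  1.0188308 ] 13.593666435702547
```

View pics/s2.png

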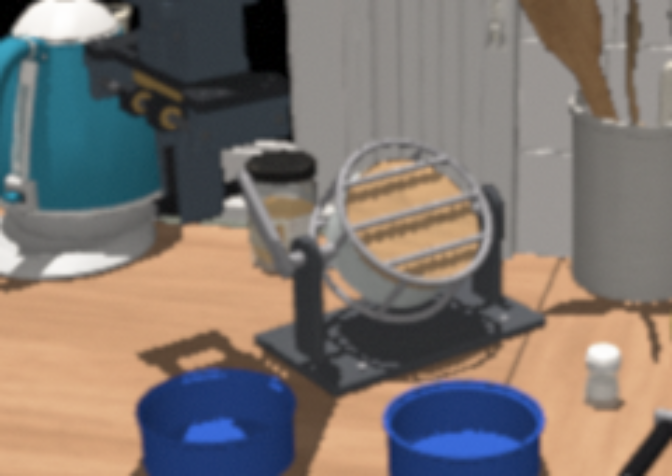

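Tin and board are turning together, at about 45°, with low forces. Continuing.

Request:
{"fn": "send_rows", "kwargs": {"grip": [-1,-1,-1,-1,-1,-1,-1,-1], "xyz": [[-0.0009,-0.005,0.0046],[-0.0018,-0.0104,0.0087],[-0.0029,-0.0163,0.0122],[-0.0039,-0.0224,0.0152],[-0.0051,-0.0288,0.0175],[-0.0062,-0.0354,0.0192],[-0.0074,-0.0421,0.0202],[-0.0086,-0.0488,0.0205]], "yaw": [0,0,0,0,0,0,0,0]}}

```text
time_s: 4.77
ee_pos: [495.8, 286.6, 147.3]
ee_rot: [179.6, 0.2, 170.0]
force: [-1.6, 4.3, 5.2]
gripper_width: 13.6
gripper_force: 10.0
```

Request:
{"fn": "send_rows", "kwargs": {"grip": [-1,-1,-1,-1,-1,-1,-1,-1], "xyz": [[-0.0012,-0.0067,-0.0003],[-0.0024,-0.0135,-0.0013],[-0.0035,-0.02,-0.003],[-0.0047,-0.0264,-0.0053],[-0.0057,-0.0325,-0.0083],[-0.0068,-0.0383,-0.0118],[-0.0077,-0.0437,-0.0159],[-0.0086,-0.0488,-0.0205]], "yaw": [0,0,0,0,0,0,0,0]}}

```text
time_s: 5.43
ee_pos: [486.4, 234.6, 123.0]
ee_rot: [180.0, 0.0, 170.0]
force: [0.5, 1.2, 1.8]
gripper_width: 13.7
gripper_force: 10.0
```

Request:
{"fn": "send_rows", "kwargs": {"grip": [-1,-1,-1,-1,-1,-1,-1,-1], "xyz": [[-0.0008,-0.0045,-0.0051],[-0.0015,-0.0086,-0.0106],[-0.0021,-0.012,-0.0165],[-0.0026,-0.015,-0.0227],[-0.003,-0.0172,-0.0292],[-0.0033,-0.0189,-0.0359],[-0.0035,-0.0199,-0.0427],[-0.0036,-0.0202,-0.0495]], "yaw": [0,0,0,0,0,0,0,0]}}

```text
time_s: 6.1
ee_pos: [482.6, 214.2, 73.2]
ee_rot: [-179.9, 0.0, 170.0]
force: [1.2, -1.5, 2.7]
gripper_width: 13.4
gripper_force: 10.0
```

Request:
{"fn": "send_rows", "kwargs": {"grip": [-1,-1,-1,-1], "xyz": [[0,0,-0.002],[0,0,-0.004],[0,0,-0.006],[0,0,-0.006]], "yaw": [0,0,0,0]}}

```text
time_s: 6.43
ee_pos: [482.6, 214.1, 68.6]
ee_rot: [-179.9, 0.0, 170.0]
force: [1.2, -5.0, 6.8]
gripper_width: 14.0
gripper_force: 10.0
```

```bash
python3 - <<'E'
from workcell import env,eyes
import cv2
f=eyes.grab_frame("scene");s=env.state();print(s["ee_pos"],s["force"],s["gripper_width"])
cv2.imwrite("pics/s3.png",cv2.resize(f["frame"][120:330,180:500,::-1],None,fx=2.4,fy=2.4))
E
```

```text
[482.58098435 214.08976002  68.61863519] [ 2.00560668 -5.54721437  6.86695464] 13.60896051993534
```

View pics/s3.png

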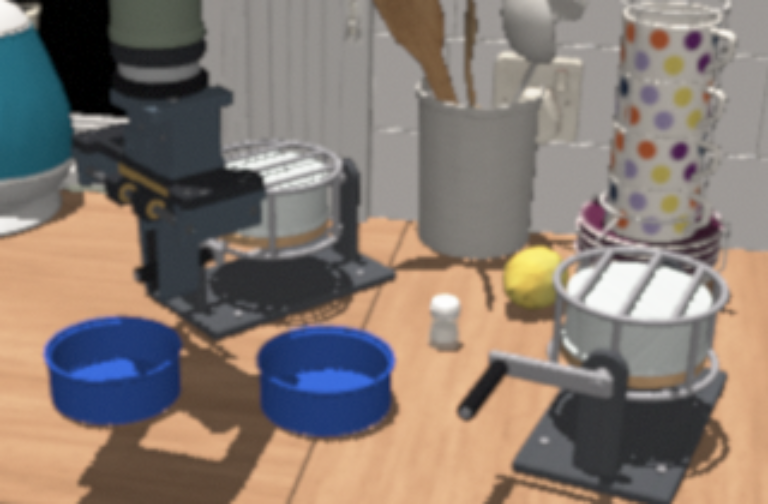

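The tin is upside down on the board. I'll press a little more firmly to be sure of the stop.

Request:
{"fn": "send_rows", "kwargs": {"grip": [-1,-1,-1,-1,-1], "xyz": [[0,0,0],[0,0,-0.002],[0,0,-0.004],[0,0,-0.005],[0,0,-0.005]], "yaw": [0,0,0,0,0], "grip_force": 20}}

```text
time_s: 6.9
ee_pos: [483.0, 214.0, 66.7]
ee_rot: [-179.9, 0.1, 170.1]
force: [-4.1, -6.9, 27.1]
gripper_width: 13.6
gripper_force: 20.0
```

Request:
{"fn": "send_rows", "kwargs": {"grip": [0.3,0.3,0.3,0.3,0.3,0.3,0.3,0.3], "xyz": [[0,0,0],[0,0,0],[0,0,0],[0,0,0],[0,0,0],[0,0,0],[0,0,0],[0,0,0]], "yaw": [0,0,0,0,0,0,0,0]}}

```text
time_s: 7.57
ee_pos: [482.5, 215.0, 62.7]
ee_rot: [-180.0, -0.0, 170.0]
force: [0.0, 0.5, -0.4]
gripper_width: 59.1
gripper_force: 0.0
```

Request:
{"fn": "send_rows", "kwargs": {"grip": [0.3,0.3,0.3,0.3,0.3,0.3,0.3,0.3], "xyz": [[0,0,0.02],[0,0,0.05],[0,0,0.08],[0,0,0.11],[0,0,0.14],[0,0,0.17],[-0.03,0,0.19],[-0.04,0,0.19]], "yaw": [0,0,0,0,0,0,0,0]}}

```text
time_s: 8.23
ee_pos: [442.4, 215.7, 257.4]
ee_rot: [179.7, 0.3, 170.0]
force: [1.0, 0.6, 0.4]
gripper_width: 59.0
gripper_force: 0.0
```

```bash
python3 - <<'E'
from workcell import env,eyes
import cv2
f=eyes.grab_frame("side");s=env.state();print(s["ee_pos"],s["force"],s["gripper_width"])
cv2.imwrite("pics/s4.png",cv2.resize(f["frame"][120:330,180:500,::-1],None,fx=2.4,fy=2.4))
E
```

```text
[440.42905951 215.191926   255.1722717 ] [-3.04501498 -0.78395218 -0.12745811] 59.140348768836375
```

View pics/s4.png

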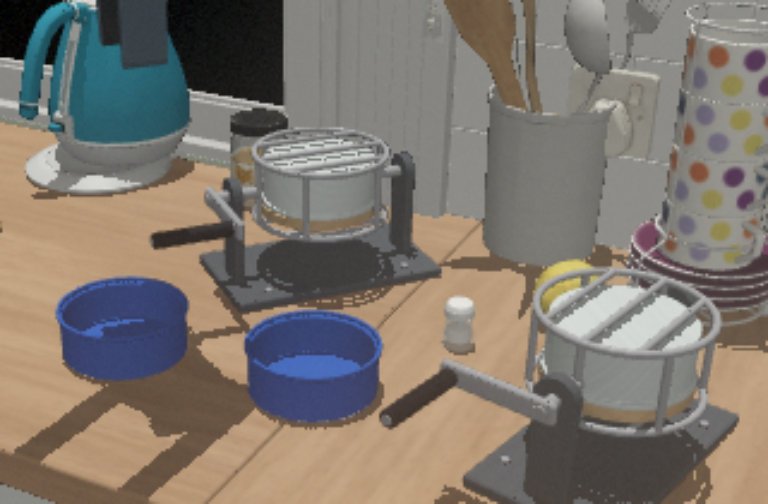

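The side view shows the crank at its right stop (bar at crop (193,235)), the tin upside down on the board, and the other stand and the blue tins untouched.

```bash
python3 -c "
from workcell import env
print(env.job_done())"
```

```text
the job is handed in; nothing more can be done
None
```

I swung the back-left stand's crank over to its right stop and let go: the tin is now upside down on its board, the other stand and both blue tins were left alone, and the job was handed in after about 8 s.

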